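Scrape tile chips off the plate into the mint tray

TASK

Take the blue scraper block and use it to wipe both terracotta tile chips off the white plate into the mint tray at the plate's end, moving the chips only with the scraper and never with the gripper. Then leave the scraper standing upright on the white plate and let go of it.

Things in the scene. Friction and masses are not known exactly. Their poses are not given: they have to be found in the camera images.
- stand: Fixed stand: rimless white plate 240 (x) x 220 (y) mm, top 55 mm above the bench; origin at bench level under the plate's centre, z up. At its +x end an open mint tray, x = 120 to 270 mm, 220 mm wide, walls 40 mm high: things pushed over the plate's +x edge drop in. +x points to the robot's right within 15 degrees.
- scraper_center (a point): Blue scraper block, 76 mm high, 0.22 kg, standing on the bench left or right of the stand; point at its centre, 38 mm above its sole. Foot 40 (x) x 140 (y) x 22 mm, black sole; upright grip in the middle, 28 (x) x 80 (y) mm, 22 to 76 mm above the sole, pinch it across the 28 mm. Wipes with either long face. The black nozzle with a round neck is not needed.
- chip1: Loose terracotta tile chip 28 x 22 x 10 mm, 14 g, flat on the plate at negative y of the stand, x = -30 to 60 mm; origin at the centre of its underside.
- chip2: Second such chip, at positive y of the stand, x = -30 to 60 mm. The chips' centres are at most 80 mm apart in y, so one stroke of the scraper takes both; behind them (towards -x) the plate has room to set the scraper down.
Things that resemble listed ones, but are neither listed nor needed, are in the scene too. What is shaped like the chip1 but purple or yellow is not meant.

How it is judged:
By the outcome, as a careful person would: the job done as asked, in the order asked, and still so for the second after the job is handed in, with the robot touching nothing.
It also fails if it takes over 48 s, if anything falls off the work surface, if the arm or the gripper's body presses on something with over 40 N, if the wrist force passes 120 N, or if a joint passes its speed limit or range.

ROBOT

A 7-joint arm with a two-finger parallel gripper is mounted at the origin on the work surface. World frame = base frame: x ahead of the robot, y to its left, z up, the work surface at z = 0. Lengths are in m, angles in rad, forces in N, time in s.
With the tool pointing down it reaches from about 0.425 to 1.025 m from the base axis. Payload 9.4 kg.
Tool frame: the origin (TCP) lies midway between the tips of the shut fingers; the grasp point (between the pads) lies 19 mm behind it; z points along the fingers, y is the direction in which the jaws open and shut (so a half turn about z gives the same grasp; the last joint's range is limited). The gripper opens to 85 mm and grips with 20 to 120 N. Pads are 22 mm wide; open, the fingers measure 114 mm over their backs; the gripper's body (76 mm by 85 mm) begins 54 mm behind the grasp point. The pads swing forward as they close: fully open they stand 13 mm farther back than shut.
Start: joints at [1.243, 0.599, -0.003, 1.599, 0.002, 0.943, -0.08], TCP at [0.18, -0.702, 0.231] pointing down, gripper open.
Joint ranges: [-2.57, 2.57], [-0.35, 1.97], [-1.29, 1.29], [0.11, 2.56], [-1.05, 4.19], [0.11, 1.86], [-2.63, 2.63]. Speed limits (rad/s): [2.22, 2.22, 3.01, 3.01, 3.14, 3.14, 3.14].

INTERFACE

Orientations are given as a rotation vector (axis times angle).
In Python, from workcell import env gives the robot as it stands.
- The arm moves only by the shell command python3 -m inch 'ROWS' [FORCE]. ROWS is JSON, a list that holds one entry, the list of rows, each a list of 7 numbers: the turn, a rotation vector about the tool's x, y, z in units of 6 degrees (1.0 is 6 degrees), then the shift along the tool's x, y, z in units of 25 mm (1.0 is 25 mm), then the gripper command: -1 is fully open, 1 is shut, values between are in proportion. A call has 1 to 20 rows; each row shifts and turns the commanded pose from where the row before left it, along the tool's axes as they then stand; what a row does not reach is not made up. A row lasts 1/10 s, in which the tool goes at most 50 mm and 8.59 degrees, less where a joint would pass 70% of its speed; a pose out of reach is approached as far as the arm can. A call is refused whole if a number of a shift passes 1 or a number of a turn 1, either way. A call with a gripper value outside its range is refused whole. The fingers move at their own pace and stop on an object; FORCE is the grip in N (left out, the last holds). Time passes only in rows, so rows that do not move let the fingers close. It gives the time, the measured TCP pose, the force and the opening at its end, in the units of the state.
- env.get_obs(): the state, without advancing time (a new reading comes with each control period).
- env.snapshot(name): name is "scene" or "top" or "wrist"; returns a dict with "img" (480x640x3 uint8, blue, green, red), "intrinsics" (3x3 intrinsics, pixels), "R" (3x3) and "t" (3): a world point X has camera coordinates R X + t; the wrist camera has in their place "T_tool_cam" (4x4, takes a point from camera to tool coordinates, whose origin is the TCP and whose axes are the flange's). Camera axes: x right, y down, z forward; pixel columns grow to the right and rows downward; lengths in m; the calibration is good to about 2 mm. The wrist camera is an equidistant fisheye: a pixel r from the principal point sees the ray r / f radians off the axis. A picture is of the moment at which its call begins: read the wrist's pose just before it. There is no depth.
- env.sign_off(): hands the job in, once; it reports no verdict.
The state is a dict: "time_s": time; "qpos": joint angles; "joint_velocities": joint speeds; "joint_efforts": joint torques, N m; "ee_pos": TCP position; "tool_rot": TCP orientation; "wrist_force": force on the tool from outside, world axes, zero at the start; "moment": the same for the moment, N m; "opening": opening from 0.0 (shut) to 1.0 (fully open).
Only numpy, scipy, OpenCV 4.12 (cv2) and the standard library are available. Lean on these libraries where they do the work, as an engineer would, in place of code of your own. Each camera call takes 0.05 s, during which the arm holds its last target.

## Working session

There is one attempt and no reset: what is moved stays moved. The work goes in short steps, Python scripts to look and compute and a shell command to move; the robot and the scene stay as the last step left them, time stands still between calls to the robot, and variables do not carry over. Pictures are saved under pics/ and viewed, and the job is handed in when it is done.

```bash
mkdir -p pics; ls; python3 - <<'E'
from workcell import env
import cv2
o=env.get_obs(); print({k:o[k] for k in ['time_s','ee_pos','tool_rot','opening','wrist_force']})
for n in ['scene','top']:
    s=env.snapshot(n); cv2.imwrite(f'pics/{n}0.png',s['img']); print(n,s['intrinsics'],s['R'],s['t'])
E
```

```text
pics
{'time_s': 0.0, 'ee_pos': array([ 0.17976647, -0.70186355,  0.23039615]), 'tool_rot': array([-3.11538646e+00, -3.92702446e-01,  5.42118783e-04]), 'opening': 1.002696416612755, 'wrist_force': array([ 0.14871442,  0.65821974, -0.3325371 ])}
scene [[520.72342348   0.         324.27523264]
 [  0.         520.72342348 240.7533324 ]
 [  0.           0.           1.        ]] [[ 0.23322976  0.97219832  0.02084012]
 [ 0.54125521 -0.11198264 -0.83336828]
 [-0.80786551  0.20564611 -0.55232509]] [-0.08709664 -0.21927302  1.62912938]
top [[537.26352793   0.         313.60540876]
 [  0.         537.26352793 234.87753787]
 [  0.           0.           1.        ]] [[-0.01135867 -0.99981069  0.01579762]
 [-0.98674484  0.00864977 -0.16204877]
 [ 0.16188145 -0.01742887 -0.98665629]] [-0.03154568  0.51340226  0.94437512]
```

View pics/scene0.png

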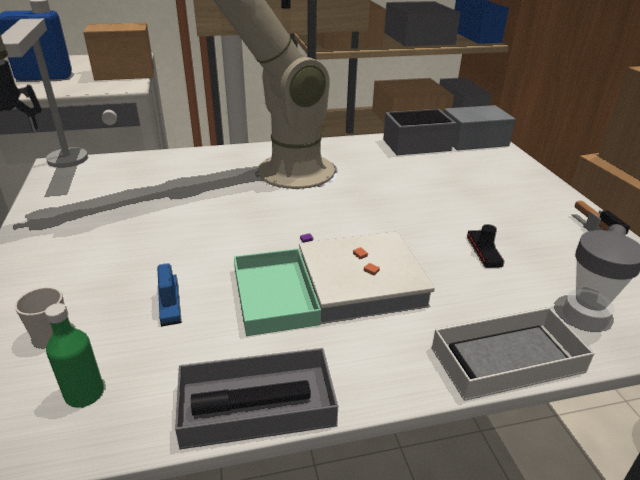

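View pics/top0.png

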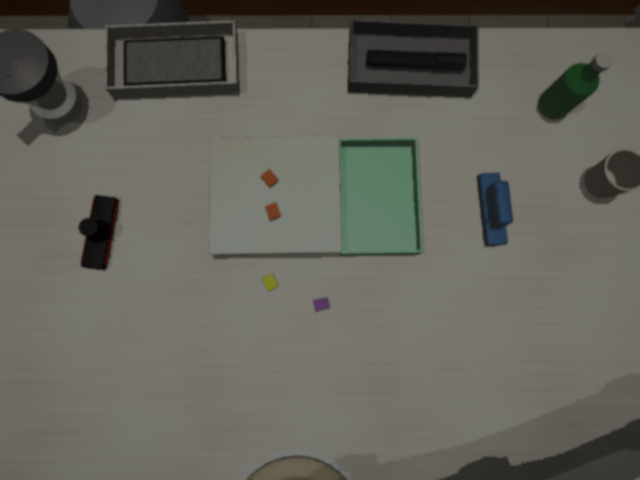

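Both views agree. In the top view the terracotta chips are at (269,178) and (273,211), and the yellow (270,282) and purple (321,304) chips on the bench are decoys. The blue scraper is at (495,209), to the robot's right of the mint tray. The black and red nozzle with the round neck, at (100,232), is not wanted. I'll enlarge these.

```bash
python3 - <<'E'
import cv2
a=cv2.imread('pics/top0.png')
cv2.imwrite('pics/c1.png',cv2.convertScaleAbs(cv2.resize(a[120:270,200:360],None,fx=5,fy=4*0+4.0 if 0 else 4,interpolation=cv2.INTER_CUBIC)[:, :800],alpha=1.5))
cv2.imwrite('pics/c2.png',cv2.convertScaleAbs(cv2.resize(a[160:260,400:530],None,fx=6,fy=6,interpolation=cv2.INTER_CUBIC),alpha=1.8))
E
```

```text
(no output)
```

View pics/c1.png

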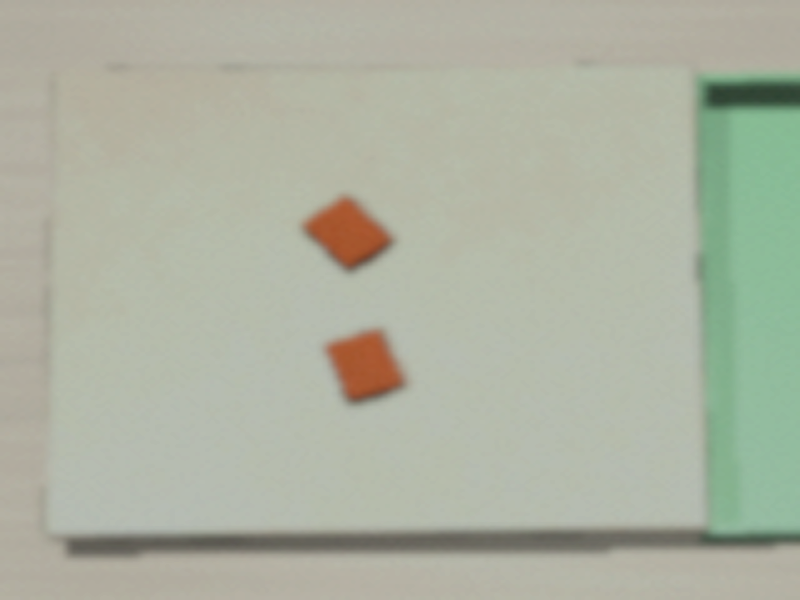

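View pics/c2.png

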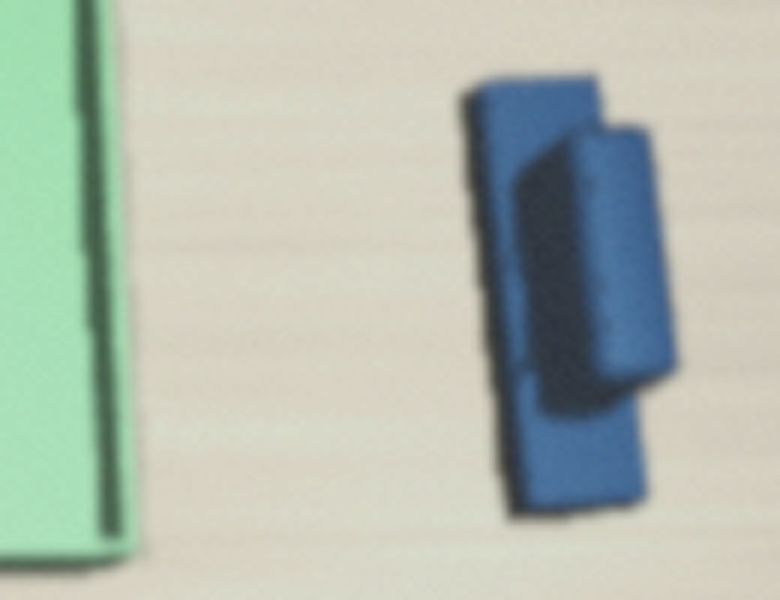

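```bash
cat > h.py <<'E'
import numpy as np
from workcell import env
from scipy.spatial.transform import Rotation as Ro
K=np.array([[537.26352793,0,313.60540876],[0,537.26352793,234.87753787],[0,0,1]])
R=np.array([[-0.01135867,-0.99981069,0.01579762],[-0.98674484,0.00864977,-0.16204877],[0.16188145,-0.01742887,-0.98665629]])
t=np.array([-0.03154568,0.51340226,0.94437512])
def back(uv,z,K=K,R=R,t=t):
    d=R.T@np.linalg.solve(K,[*uv,1]); c=-R.T@t
    return c+d*(z-c[2])/d[2]
E
python3 - <<'E'
from h import *
np.set_printoptions(precision=4,suppress=True)
f=lambda L,s,o,z:np.array([back((u/s[0]+o[0],v/s[1]+o[1]),z) for u,v in L])
P=f([(52,68),(697,68),(706,530),(46,535)],(5,4),(200,120),.055)
print('plate',P,P.mean(0)); 
print('edges',np.linalg.norm(P-np.roll(P,-1,0),axis=1))
for i,j in((0,1),(3,2),(3,0),(2,1)):
    d=P[j]-P[i]; print(np.degrees(np.arctan2(d[1],d[0])))
A=f([(347,195),(392,238),(350,270),(303,228)],(5,4),(200,120),.065);B=f([(382,330),(405,383),(352,402),(326,346)],(5,4),(200,120),.065)
print('chips',A,A.mean(0),B,B.mean(0))
G=f([(578,135),(648,128),(678,372),(602,382)],(6,6),(400,160),.076);F=f([(480,82),(597,75),(645,500),(528,508)],(6,6),(400,160),.022)
for X in(G,F):
    print(X,X.mean(0),np.linalg.norm(X-np.roll(X,-1,0),axis=1))
    for i,j in((3,0),(2,1)):
        d=X[j]-X[i]; print(np.degrees(np.arctan2(d[1],d[0])))
E
```

```text
plate [[ 0.6973  0.1536  0.055 ]
 [ 0.6959 -0.0868  0.055 ]
 [ 0.4783 -0.0859  0.055 ]
 [ 0.4782  0.1514  0.055 ]] [0.5874 0.0331 0.055 ]
edges [0.2404 0.2176 0.2373 0.2191]
-90.32767528448147
-89.98625746691476
0.5653904906053173
-0.2415865221180462
chips [[0.6325 0.0431 0.065 ]
 [0.6121 0.0267 0.065 ]
 [0.5972 0.0419 0.065 ]
 [0.617  0.0591 0.065 ]] [0.6147 0.0427 0.065 ] [[0.5692 0.0303 0.065 ]
 [0.5447 0.022  0.065 ]
 [0.5362 0.0411 0.065 ]
 [0.562  0.0505 0.065 ]] [0.553 0.036 0.065]
[[ 0.6007 -0.3682  0.076 ]
 [ 0.6028 -0.3896  0.076 ]
 [ 0.5277 -0.3933  0.076 ]
 [ 0.5249 -0.3703  0.076 ]] [ 0.564  -0.3804  0.076 ] [0.0215 0.0751 0.0232 0.0759]
1.6085264218276067
2.844504873219468
[[ 0.6326 -0.3579  0.022 ]
 [ 0.6347 -0.3957  0.022 ]
 [ 0.4971 -0.4015  0.022 ]
 [ 0.4949 -0.3644  0.022 ]] [ 0.5648 -0.3799  0.022 ] [0.0379 0.1377 0.0371 0.1379]
2.739009585289475
2.4154258976692846
```

Stand: centre (0.5875, 0.033), with stand +x along world −y. Scraper: centre (0.5645, −0.380), long axis 2.5° from world x. Candidates in the top view: for the scraper, the blue block (495,209) over the black nozzle (100,232). For the chips, the two orange ones over yellow (270,282) and purple (321,304). The close crop confirms the blue foot-and-grip shape. I'll turn the tool first.

```bash
cat >> h.py <<'E'
np.set_printoptions(precision=3,suppress=True)
def go(p,yaw):
    o=env.get_obs(); r=Ro.from_rotvec(o['tool_rot'])
    a=np.radians(yaw); T=Ro.from_matrix(np.array([[np.cos(a),np.sin(a),0],[np.sin(a),-np.cos(a),0],[0,0,-1]]))
    print('t',o['time_s'],'pos',o['ee_pos'],'F',o['wrist_force'],'op',o['opening'])
    print('turn units',np.degrees((r.inv()*T).as_rotvec())/6,'shift units(now axes)',r.inv().apply(np.array(p)-o['ee_pos'])/.025)
E
python3 -m inch '[[[0,0,0.99,0,0,0,-1],[0,0,0.99,0,0,0,-1],[0,0,0,0,0,0,-1]]]' 60
python3 -c "
from h import *
go([.5645,-.380,.15],2.5)"
```

```text
time_s: 0.4
ee_pos: [0.18, -0.702, 0.2308]
tool_rot: [-3.14, -0.066, 0.001]
wrist_force: [0.1, -0.3, -0.5]
opening: 0.998
t 0.4 pos [ 0.18  -0.702  0.231] F [ 0.119 -0.277 -0.495] op 0.9976757051862654
turn units [-0.008  0.005 -0.014] shift units(now axes) [ 15.912 -12.218   3.233]
```

```bash
python3 -m inch '[[[0,0,0,0.5,-0.38,0.1,-1],[0,0,0,1,-0.77,0.2,-1],[0,0,0,1,-0.77,0.2,-1],[0,0,0,1,-0.77,0.2,-1],[0,0,0,1,-0.77,0.2,-1],[0,0,0,1,-0.77,0.2,-1],[0,0,0,1,-0.77,0.2,-1],[0,0,0,1,-0.77,0.2,-1],[0,0,0,1,-0.77,0.2,-1],[0,0,0,1,-0.77,0.2,-1],[0,0,0,1,-0.77,0.2,-1],[0,0,0,1,-0.77,0.2,-1],[0,0,0,1,-0.77,0.2,-1],[0,0,0,1,-0.77,0.2,-1],[0,0,0,1,-0.77,0.2,-1],[0,0,0,1,-0.77,0.2,-1],[0,0,0,0.4,-0.3,0.1,-1],[0,0,0,0,0,0,-1],[0,0,0,0,0,0,-1]]]'
python3 -c "
from h import *
import cv2
go([.5645,-.380,.035],2.5)
s=env.snapshot('wrist');cv2.imwrite('pics/w1.png',s['img']);print(s['intrinsics'],s['T_tool_cam'])
cv2.imwrite('pics/s1.png',env.snapshot('scene')['img'])"
```

```text
time_s: 2.3
ee_pos: [0.5627, -0.3802, 0.1513]
tool_rot: [3.14, 0.069, -0.001]
wrist_force: [-0.7, -0.2, 0.6]
opening: 0.999
t 2.3 pos [ 0.563 -0.38   0.151] F [-0.655 -0.223  0.587] op 0.9994747201229275
turn units [0.004 0.009 0.003] shift units(now axes) [ 0.075 -0.006  4.65 ]
[[371.648   0.    325.43 ]
 [  0.    371.648 236.093]
 [  0.      0.      1.   ]] [[-0.001 -0.958 -0.287  0.073]
 [ 1.    -0.001 -0.    -0.001]
 [ 0.    -0.287  0.958 -0.142]
 [ 0.     0.     0.     1.   ]]
```

View pics/w1.png

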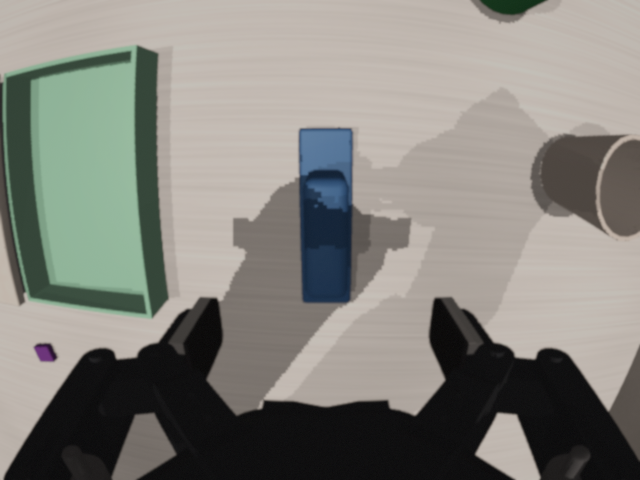

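The scraper sits centred between the jaws (columns 300–352, fingertips at 221 and 432) and runs straight along the image, so the tool is aligned. I'll descend and grip.

```bash
python3 -m inch '[[[0,0,0,0.07,0,0.6,-1],[0,0,0,0,0,0.8,-1],[0,0,0,0,0,0.8,-1],[0,0,0,0,0,0.8,-1],[0,0,0,0,0,0.8,-1],[0,0,0,0,0,0.6,-1],[0,0,0,0,0,0.25,-1],[0,0,0,0,0,0,-1],[0,0,0,0,0,0,1],[0,0,0,0,0,0,1],[0,0,0,0,0,0,1],[0,0,0,0,0,0,1],[0,0,0,0,0,0,1],[0,0,0,0,0,0,1],[0,0,0,0,0,0,1],[0,0,0,0,0,0,1]]]' 70
python3 -c "
from h import *
import cv2
go([.5645,-.380,.175],2.5)
s=env.snapshot('wrist');cv2.imwrite('pics/w2.png',s['img'])"
```

```text
time_s: 4.0
ee_pos: [0.5658, -0.3797, 0.0357]
tool_rot: [3.14, 0.068, 0.001]
wrist_force: [-0.3, 0.4, 5.1]
opening: 0.321
t 4.0 pos [ 0.566 -0.38   0.036] F [-0.329  0.351  5.086] op 0.32060544144008535
turn units [ 0.005 -0.007 -0.003] shift units(now axes) [-0.049  0.012 -5.571]
```

View pics/w2.png

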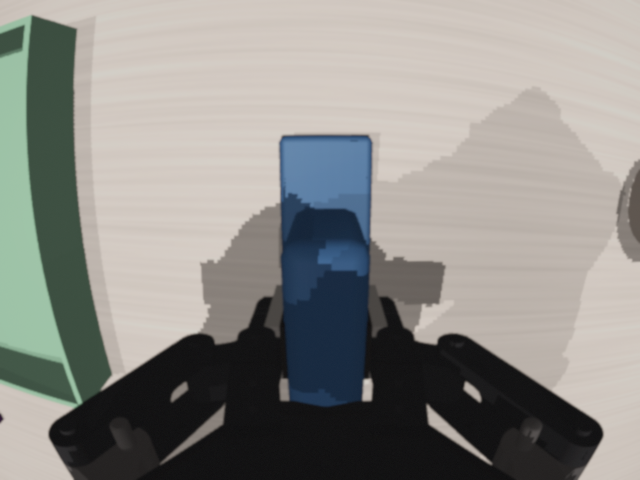

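The grip is good: opening 0.32 is about 27 mm, and the wipe face is clear of the fingers. With the sole on the bench the TCP is at z = 0.0357. I'll lift and square up to the stand.

```bash
python3 -m inch '[[[0,0,0,0,0,-0.4,1],[0,0,0,0,0,-0.8,1],[0,0,0,0,0,-0.8,1],[0,0,0,0,0,-0.8,1],[0,0,0,0,0,-0.8,1],[0,0,0,0,0,-0.8,1],[0,0,0,0,0,-0.8,1],[0,0,0.2,0,0,-0.6,1],[0,0,0.21,0,0,-0.2,1],[0,0,0,0,0,0,1],[0,0,0,0,0,0,1]]]'
python3 -c "
from h import *
go([.585,.115,.175],0)"
```

```text
time_s: 5.15
ee_pos: [0.5651, -0.3791, 0.1842]
tool_rot: [-3.141, -0.001, 0.002]
wrist_force: [0.3, -0.2, -1.8]
opening: 0.319
t 5.15 pos [ 0.565 -0.379  0.184] F [ 0.277 -0.164 -1.764] op 0.31881477373518174
turn units [-0.006  0.012  0.007] shift units(now axes) [  0.811 -19.763   0.378]
```

```bash
python3 -m inch '[[[0,0,0,0,-0.5,0,1],[0,0,0,0.05,-1,0,1],[0,0,0,0.05,-1,0,1],[0,0,0,0.05,-1,0,1],[0,0,0,0.05,-1,0,1],[0,0,0,0.05,-1,0,1],[0,0,0,0.05,-1,0,1],[0,0,0,0.05,-1,0,1],[0,0,0,0.05,-1,0,1],[0,0,0,0.05,-1,0,1],[0,0,0,0.05,-1,0,1],[0,0,0,0.05,-1,0,1],[0,0,0,0.05,-1,0,1],[0,0,0,0.05,-1,0,1],[0,0,0,0.05,-1,0,1],[0,0,0,0.05,-1,0,1],[0,0,0,0.05,-1,0,1],[0,0,0,0,-1,0,1],[0,0,0,0,-1,0,1],[0,0,0,0,-0.8,0,1]]]'
python3 -m inch '[[[0,0,0,0,-0.45,0,1],[0,0,0,0,0,0,1],[0,0,0,0,0,0,1]]]'
python3 -c "
from h import *
import cv2
go([.585,.115,.0915],0)
cv2.imwrite('pics/s2.png',env.snapshot('scene')['img'])
cv2.imwrite('pics/t2.png',env.snapshot('top')['img'])
cv2.imwrite('pics/w3.png',env.snapshot('wrist')['img'])
"
```

```text
time_s: 7.15
ee_pos: [0.5841, 0.1055, 0.1842]
tool_rot: [-3.141, -0.004, 0.003]
wrist_force: [0.8, 1.2, -1.7]
opening: 0.318
time_s: 7.45
ee_pos: [0.5849, 0.1135, 0.1847]
tool_rot: [3.141, 0.001, -0.001]
wrist_force: [0.6, -0.8, -1.5]
opening: 0.319
t 7.45 pos [0.585 0.114 0.185] F [ 0.649 -0.838 -1.513] op 0.3187242423179285
turn units [0.008 0.007 0.004] shift units(now axes) [ 0.008 -0.061  3.727]
```

View pics/w3.png

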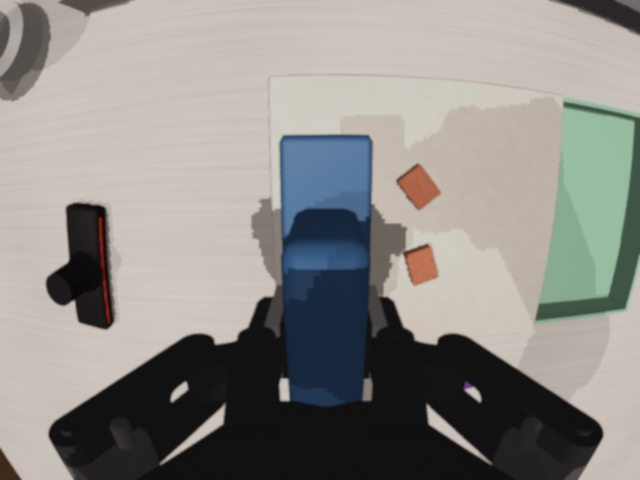

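View pics/s2.png

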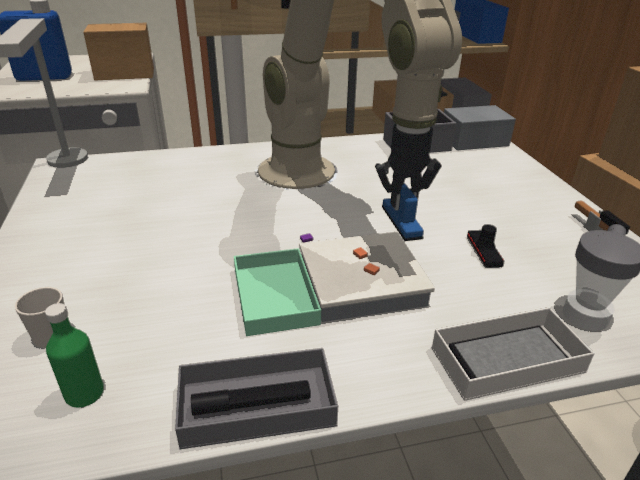

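The scraper hangs above the bare left end of the plate, and both chips (418,187) and (421,264) are clear to its right. I'll lower it gently.

```bash
python3 -m inch '[[[0,0,0,0,-0.05,0.4,1],[0,0,0,0,0,0.7,1],[0,0,0,0,0,0.7,1],[0,0,0,0,0,0.7,1],[0,0,0,0,0,0.5,1],[0,0,0,0,0,0.3,1],[0,0,0,0,0,0.2,1],[0,0,0,0,0,0.1,1],[0,0,0,0,0,0,1],[0,0,0,0,0,0,1]]]'
python3 -c "
from h import *
go([.585,.115,.0915],0)"
```

```text
time_s: 8.6
ee_pos: [0.5856, 0.1156, 0.0955]
tool_rot: [-3.141, -0.001, -0.001]
wrist_force: [-0.4, -0.0, -2.0]
opening: 0.319
t 8.6 pos [0.586 0.116 0.095] F [-0.389 -0.015 -1.97 ] op 0.3190432788987231
turn units [-0.002 -0.008  0.004] shift units(now axes) [-0.023  0.023  0.16 ]
```

```bash
for i in 1 2; do python3 -m inch '[[[0,0,0,0,0,0.08,1],[0,0,0,0,0,0,1],[0,0,0,0,0,0,1]]]'; done
```

```text
time_s: 8.9
ee_pos: [0.5853, 0.1155, 0.0931]
tool_rot: [-3.142, -0.001, -0.0]
wrist_force: [-0.5, -1.1, -2.3]
opening: 0.322
time_s: 9.2
ee_pos: [0.5852, 0.1155, 0.0909]
tool_rot: [3.142, 0.001, -0.0]
wrist_force: [-0.4, -1.6, -1.5]
opening: 0.319
```

Sole is about at plate level. I'll start the stroke.

```bash
python3 -m inch '[[[0,0,0,0,0.1,0,1],[0,0,0,0,0.2,0,1],[0,0,0,0,0.3,0,1],[0,0,0,0,0.3,0,1],[0,0,0,0,0.3,0,1],[0,0,0,0,0.3,0,1],[0,0,0,0,0.3,0,1],[0,0,0,0,0.3,0,1],[0,0,0,0,0.3,0,1],[0,0,0,0,0.3,0,1],[0,0,0,0,0.3,0,1],[0,0,0,0,0.3,0,1],[0,0,0,0,0.3,0,1],[0,0,0,0,0.3,0,1],[0,0,0,0,0.3,0,1],[0,0,0,0,0.3,0,1],[0,0,0,0,0.2,0,1],[0,0,0,0,0.1,0,1],[0,0,0,0,0,0,1]]]'
python3 -c "
from h import *
import cv2
go([.585,-.082,.0911],0)
cv2.imwrite('pics/w4.png',env.snapshot('wrist')['img'])
"
```

```text
time_s: 11.1
ee_pos: [0.5853, -0.0049, 0.091]
tool_rot: [3.142, 0.0, 0.0]
wrist_force: [-0.2, -1.3, -2.2]
opening: 0.322
t 11.1 pos [ 0.585 -0.005  0.091] F [-0.223 -1.34  -2.183] op 0.32180643193470954
turn units [ 0.001 -0.     0.   ] shift units(now axes) [-0.014  3.084 -0.003]
```

View pics/w4.png

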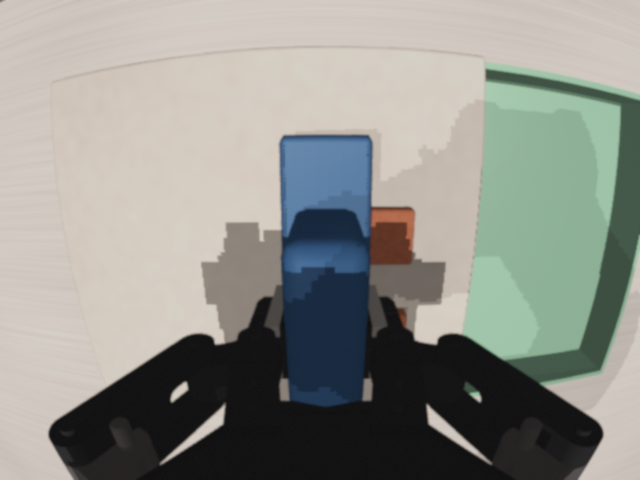

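Both chips lie squared up against the leading face, the far one at (392,236) and the near one at (400,318) under the finger. I'll finish the stroke past the edge.

```bash
python3 -m inch '[[[0,0,0,0,0.1,0,1],[0,0,0,0,0.2,0,1],[0,0,0,0,0.3,0,1],[0,0,0,0,0.3,0,1],[0,0,0,0,0.3,0,1],[0,0,0,0,0.3,0,1],[0,0,0,0,0.3,0,1],[0,0,0,0,0.3,0,1],[0,0,0,0,0.3,0,1],[0,0,0,0,0.3,0,1],[0,0,0,0,0.2,0,1],[0,0,0,0,0.2,0,1],[0,0,0,0,0.1,0,1],[0,0,0,0,0,0,1],[0,0,0,0,0,0,1]]]'
python3 -c "
from h import *
import cv2
go([.585,.035,.0915],0)
cv2.imwrite('pics/w5.png',env.snapshot('wrist')['img'])
cv2.imwrite('pics/s5.png',env.snapshot('scene')['img'][210:350,210:450].repeat(3,0).repeat(3,1))
"
```

```text
time_s: 12.65
ee_pos: [0.5854, -0.0842, 0.091]
tool_rot: [-3.141, -0.001, 0.0]
wrist_force: [0.1, -0.5, -1.5]
opening: 0.318
t 12.65 pos [ 0.585 -0.084  0.091] F [ 0.124 -0.451 -1.54 ] op 0.3179645153865287
turn units [-0.002  0.     0.008] shift units(now axes) [-0.011 -4.769 -0.019]
```

View pics/w5.png

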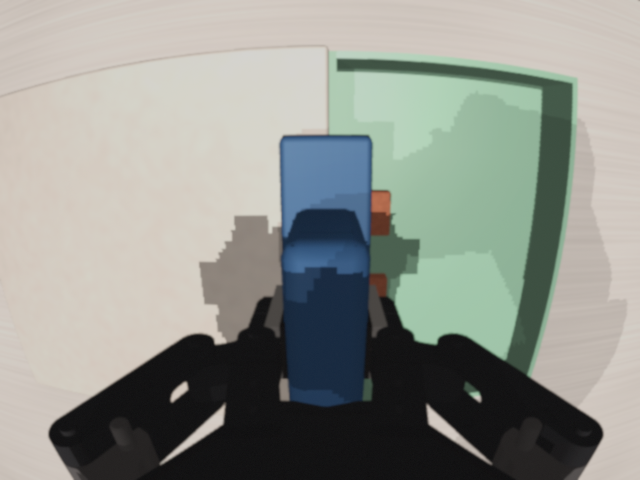

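View pics/s5.png

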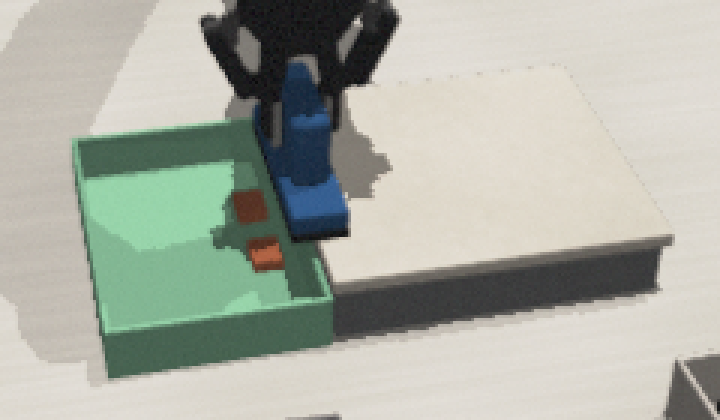

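Both chips have dropped onto the tray floor, at (250,205) and (267,253) in the enlarged crop. I'll lift a little, return to mid-plate and set the scraper down.

```bash
python3 -m inch '[[[0,0,0,0,0,-0.4,1],[0,0,0,0,-0.2,0,1],[0,0,0,0,-0.4,0,1],[0,0,0,0,-0.6,0,1],[0,0,0,0,-0.6,0,1],[0,0,0,0,-0.6,0,1],[0,0,0,0,-0.6,0,1],[0,0,0,0,-0.6,0,1],[0,0,0,0,-0.6,0,1],[0,0,0,0,-0.4,0,1],[0,0,0,0,-0.2,0,1],[0,0,0,0,0,0,1],[0,0,0,0,0,0.2,1],[0,0,0,0,0,0.12,1],[0,0,0,0,0,0.08,1],[0,0,0,0,0,0,1],[0,0,0,0,0,0,1]]]'
for i in 1; do python3 -m inch '[[[0,0,0,0,0,0.02,1],[0,0,0,0,0,0,1],[0,0,0,0,0,0,1]]]'; done
```

```text
time_s: 14.45
ee_pos: [0.5853, 0.0351, 0.0908]
tool_rot: [3.141, -0.0, -0.0]
wrist_force: [0.5, 1.3, -1.8]
opening: 0.319
time_s: 14.75
ee_pos: [0.5853, 0.0352, 0.0907]
tool_rot: [3.141, 0.0, 0.0]
wrist_force: [-0.3, -0.9, 3.0]
opening: 0.316
```

There is contact: the force went from −1.8 to +3.0 N. I'll release and retreat straight up.

```bash
python3 -m inch '[[[0,0,0,0,0,0,0.1],[0,0,0,0,0,0,-0.2],[0,0,0,0,0,0,-0.6],[0,0,0,0,0,0,-1],[0,0,0,0,0,0,-1],[0,0,0,0,0,0,-1],[0,0,0,0,0,0,-1],[0,0,0,0,0,0,-1],[0,0,0,0,0,-0.3,-1],[0,0,0,0,0,-0.6,-1],[0,0,0,0,0,-0.8,-1],[0,0,0,0,0,-0.8,-1],[0,0,0,0,0,-0.8,-1],[0,0,0,0,0,-0.8,-1],[0,0,0,0,0,-0.8,-1],[0,0,0,0,0,-0.5,-1],[0,0,0,0,0,0,-1],[0,0,0,0,0,0,-1]]]'
python3 -c "
from h import *
import cv2
go([.585,.035,.0915],0)
cv2.imwrite('pics/w6.png',env.snapshot('wrist')['img'])
cv2.imwrite('pics/s6.png',env.snapshot('scene')['img'][170:350,210:450].repeat(3,0).repeat(3,1))
"
```

```text
time_s: 16.55
ee_pos: [0.5851, 0.0355, 0.2253]
tool_rot: [-3.142, -0.001, 0.0]
wrist_force: [0.4, 0.0, -0.5]
opening: 0.999
t 16.55 pos [0.585 0.036 0.225] F [ 0.407  0.01  -0.547] op 0.998792598931682
turn units [-0.     0.001  0.006] shift units(now axes) [-0.002  0.022  5.351]
```

View pics/w6.png

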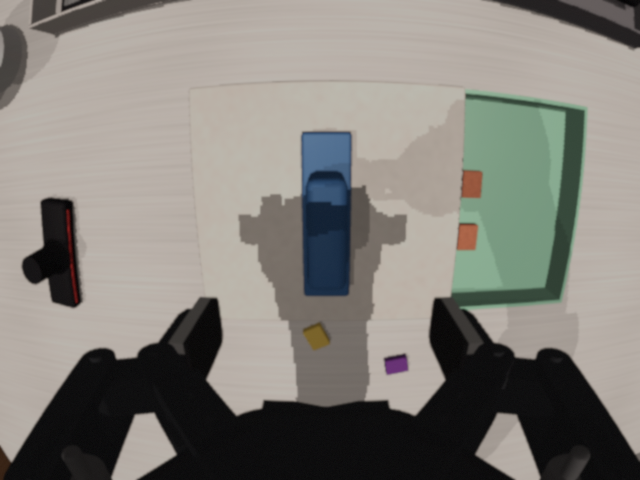

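View pics/s6.png

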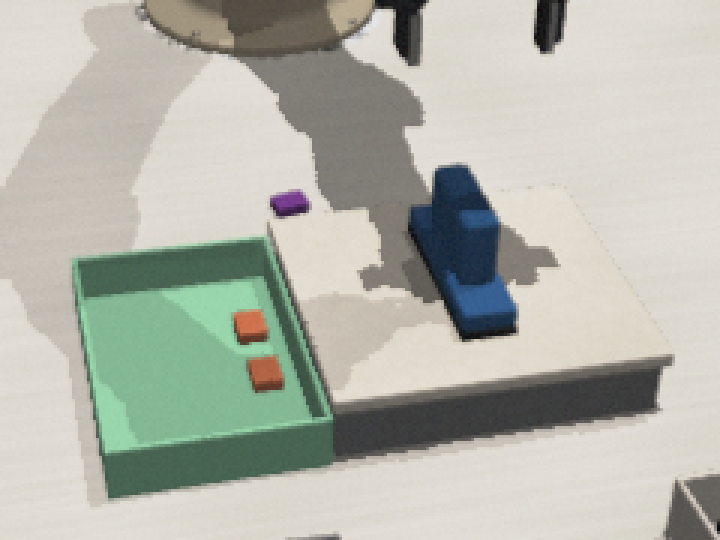

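Both chips lie flat on the tray floor, and the scraper stands upright mid-plate with the gripper open and clear. I'll hand in.

```bash
python3 -c "
from workcell import env
print(env.sign_off())"
```

```text
the job is handed in; nothing more can be done
None
```

I gripped the blue scraper and wiped both terracotta chips off the plate into the mint tray in one stroke. I then set the scraper down at mid-plate, let go and moved the gripper straight up.

The last wrist and scene pictures, taken before hand-in, show both chips flat on the tray floor. The scraper is upright on the plate, and the gripper is open and clear of everything. The arm's clock read about 16.6 s of the 48 s allowed. Every wrist force I read was under about 5 N. The purple and yellow decoy chips and the black nozzle were left alone. No check failed or disagreed.

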